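# Pack the nesting copper beakers on the leather bench

### The job

Pack up the three copper beakers on the bench, one inside another in size order. First put the middle beaker into the large one, which is fixed to the bench, and press it down past the large one's sprung rollers, feeling for the key bar in its floor and turning the beaker until the slot under its foot drops over the bar and it is fully home; then pull the small beaker up off the rail, against its sprung catch, and stand it inside the middle one, fully home. Set the beakers in place rather than dropping them, leave the nest upright, let go of it, and do not disturb the other things on the bench.

Things in the scene. Friction and masses are not known exactly. Their poses are not given: they have to be found in the camera images.
- large_cup: Large open copper beaker with a black rim, upright, screwed to the bench by a thin flange 116 mm across: outside diameter 92 mm, height 52 mm, wall 3 mm, floor 4 mm thick. Origin: centre of its underside, z up. Inside, three white sprung rollers 120 degrees apart, 22 mm above its underside, leave a free circle of 61 mm and give way outward by up to 5 mm. A brass key bar lies across its floor.
- large_cup_in (a point): Centre of the large beaker's inner floor, where the middle one's underside belongs; pushing its foot past the sprung rollers takes about 3 to 10 N. The key bar is centred here: 36 mm long, 8 mm wide, 6 mm high. It stiffly swivels and may lie anywhere up to 50 degrees either side of the large beaker's x axis (not reported): feel for it.
- middle_cup: Middle copper beaker, black rim, loose, upright: height 80 mm, diameter 60 mm outside, 54 mm inside, 0.16 to 0.29 kg. Solid foot: 56 mm across at the underside, 66 mm at 9 to 11 mm up, 60 mm from 16 mm up. Origin: centre of its underside. In the underside a blind slot along its x axis, 42 by 13 mm, 7 mm deep; two black stripes down the wall at its +x and -x sides show the slot's direction.
- middle_cup_in (a point): Centre of the middle beaker's inner floor, 16 mm above its underside. Standing on the key bar the middle one is 6 mm too high; it drops when slot and bar agree within about 7 degrees. Home, its rim is 32 mm above the large one's rim, room to hold it from outside. Here the small beaker's underside belongs. Home, its rim is 28 mm and its hook lip 4 mm above the middle one's rim, at any yaw.
- small_cup: Small slim open copper beaker with a black rim and a steel hook on one side: height 92 mm, diameter 49 mm outside and 43 mm inside, inner floor 8 mm above the underside, foot bevelled to 40 mm across, 0.1 to 0.17 kg. Origin: centre of its underside, z up along its axis, x towards the hook. It starts hanging upright on the rail, its underside 21 mm above the bench.
- small_cup_hook (a point): Middle of the underside of the hook's flat arm, 30 mm from the small beaker's axis and 84 mm above its underside; it rests on the rail. The hook is 16 mm wide, reaches 42 mm from the axis and is 4 mm thick; its lip comes down to 68 mm above the underside, 11 mm from the beaker's wall.
- rack: Fixed wooden rack: foot board 120 by 200 mm, 12 mm thick, with an upright board (the rail) 9 mm thick, 180 mm long along its y axis, top edge 105 mm above the bench. Origin: on the bench under the middle of the upright board; x towards the board's back, the small beaker hangs on the -x side. Behind the board, at mid length, a post 122 mm high carries a red sprung catch over the hook's back.
- rack_hang (a point): Point of the rack where the small beaker's origin is while it hangs on the rail: 29 mm in front of the middle of the board, 21 mm above the bench. To free the beaker pull it straight up, with about 5 to 12 N besides its weight to push the catch back, and raise it at least 25 mm for the lip to clear the board.
- catch (a joint): Travel of the sprung catch, m: 0 = over the hook, about 0.0025 or more = pushed back so that the hook can pass, 0.006 = stop. It springs back by itself.
- tack_pot: Bystander: blue ceramic pot, diameter 64 mm, height 65 mm, near the cups; not one of the set. Origin: centre of its underside.
- copper_flask: Bystander: tall copper flask with a black cap, diameter 72 mm, height 250 mm. Origin: centre of its underside.
- red_flask: Bystander: tall red flask with a black cap, diameter 70 mm, height 240 mm. Origin: centre of its underside.
- cork: Bystander: cork cylinder standing upright, diameter 42 mm, height 45 mm. Origin: centre of its underside.
- spool: Bystander: red spool standing upright, diameter 40 mm, height 46 mm. Origin: centre of its underside.
- awl: Bystander: awl with a red handle, 150 mm long, lying flat beyond the cups.
- sole: Bystander: brown shoe sole lying flat, about 182 by 75 mm (long along its y axis), 12 mm thick. Origin: under its middle.
Mind the look-alikes: they are no part of the job. Leave any turquoise look-alike of the rack alone.

How it is judged:
On the way, in this order (a step that is already met when the one before it is completed fails the run):
1. the middle beaker is fully home in the large one (horizontal distance between middle_cup and large_cup_in below 0.005 m and z of middle_cup in the frame of large_cup_in below 0.003 m and angle between middle_cup's own z axis and vertical below 0.09 rad), for 0.2 s.
2. the small beaker is off the rail (distance between small_cup and rack_hang above 0.06 m), for 0.1 s.
At the end, for the whole second after the job is handed in: The middle beaker stands in the large one and the small beaker in the middle one, each with its underside within 3 mm of the floor below it, within 5 mm of its centre and within 5 degrees of upright; both are at rest and let go (all of step 1 and horizontal distance between small_cup and middle_cup_in below 0.005 m and z of small_cup in the frame of middle_cup_in below 0.003 m and angle between small_cup's own z axis and vertical below 0.09 rad and linear speed of each of middle_cup, small_cup below 0.02 m/s); the robot touches nothing.
It fails at once if a bystander is moved more than 30 mm (distance of any of tack_pot, copper_flask, red_flask, cork, spool, awl, sole from where it was at the start of the episode above 0.03 m).
It fails at once if a beaker is dropped (falls freely faster than 0.6 m/s) ((contact force between middle_cup and the fingers below 0.02 N and linear speed of middle_cup above 0.6 m/s) or (contact force between small_cup and the fingers below 0.02 N and linear speed of small_cup above 0.6 m/s)).
It also fails if it takes over 72 s, if anything falls off the work surface, if the arm or the gripper's body presses on something with over 40 N, if the wrist force passes 120 N, or if a joint passes its speed limit or range.

### The arm

A 6-joint arm with a two-finger parallel gripper is mounted at the origin on the work surface. World frame = base frame: x ahead of the robot, y to its left, z up, the work surface at z = 0. Lengths are in m, angles in rad, forces in N, time in s.
With the tool pointing down it reaches from about 0.225 to 0.875 m from the base axis. Payload 3.4 kg.
Tool frame: the origin (TCP) lies on the mounting face of the last link; the fingertips stand 173 mm ahead of it and the grasp point (between the pads) lies 155 mm ahead of it; z points along the fingers, y is the line along which they close (so a half turn about z gives the same grasp; the last joint's range is limited). The gripper opens to 85 mm and grips with 20 to 120 N. Pads are 22 mm wide; open, the fingers measure 114 mm over their backs; the gripper's body (76 mm by 85 mm) begins 54 mm behind the grasp point. The pads swing forward as they close: fully open they stand 13 mm farther back than shut.
Start: joints at [-0.121, 0.276, 1.505, -0, 1.361, -0.121], TCP at [0.575, -0, 0.405] pointing down, gripper open.
Joint ranges: [-2.89, 2.89], [-0.75, 2.08], [0.22, 2.7], [-1.18, 4.32], [0.11, 2.71], [-2.7, 2.7]. Speed limits (rad/s): [2.57, 2.57, 3.14, 3.14, 3.14, 3.14].

### API

Orientations are given as a unit quaternion [w, x, y, z].
In Python, from rig import manip gives the robot as it stands.
- The arm moves only by the tool carry_out, never from a script. Its arguments are lists of equal length, an entry for each row: "linear": the shift along the world's x, y, z each as a share of 500 mm, from -1 to 1, a list of three; "angular": the turn, a rotation vector about the world's x, y, z each as a share of 0.08 rad, from -1 to 1, a list of three; "hand": the opening, from 0 (shut) to 1 (fully open). In form: {"linear": [[x, y, z], ...], "angular": [[rx, ry, rz], ...], "hand": [hand, ...]}. A call has 1 to 8 rows; each row shifts and turns the commanded pose from where the row before left it; what a row does not reach is not made up. A row lasts 1/12 s, in which the tool goes at most 41.7 mm and 7.16 degrees, less where a joint would pass 70% of its speed; a pose out of reach is approached as far as the arm can. A call with a number of a shift or a turn outside -1 to 1 is refused whole. A call with a gripper value outside its range is refused whole. The fingers move at their own pace and stop on an object; "force" is the grip in N (left out, the last holds). Time passes only in rows, so rows that do not move let the fingers close. It gives the time, the measured TCP pose, the force, the opening and the grip force at its end, in the units of the state.
- manip.get_state(): the state, without advancing time (a new reading comes with each control period).
- manip.get_image(name): name is "scene" or "side" or "wrist"; returns the picture (384x512x3 uint8, red, green, blue); there is no depth.
- manip.camera_params(name): a dict with "fx", "fy", "cx", "cy" (pixels), "view" (4x4, takes a point from world to camera coordinates); the wrist camera has in their place "hand_eye" (4x4, takes a point from camera to tool coordinates, whose origin is the TCP and whose axes are the flange's). Camera axes: x right, y down, z forward; pixel columns grow to the right and rows downward; lengths in m; the calibration is good to about 2 mm. A picture is of the moment at which its call begins: read the wrist's pose just before it. camera_params takes no time and is no camera call.
- manip.sign_off(): hands the job in; it is judged then, once.
The state is a dict: "clock": time; "qpos": joint angles; "qd": joint speeds; "effort": joint torques, N m; "position": TCP position; "ee_rot": TCP orientation; "contact_force": force on the tool from outside, world axes, zero at the start; "moment": the same for the moment, N m; "width": finger opening in m; "gripper_force": force on a finger pad.
Only numpy, scipy, OpenCV 4.12 (cv2) and the standard library are available. Lean on these libraries where they do the work, as an engineer would, in place of code of your own. Each camera call takes 0.05 s, during which the arm holds its last target. There are 200 camera calls.

## Working session

There is one attempt and no reset: what is moved stays moved. The work goes in short steps, Python scripts to look and compute and a tool call to move; the robot and the scene stay as the last step left them, time stands still between calls to the robot, and variables do not carry over. Pictures are saved under pics/ and viewed, at most 10 in all, crops included, and the job is handed in when it is done.

Besides the shell and the picture viewer there is one more tool, called after ">>>" as name(argument=value, ...), one argument or row to a line, values as JSON. carry_out: Moves the arm, as the interface text tells. Its arguments: {"type":"object","properties":{"linear":{"type":"array"},"angular":{"type":"array"},"hand":{"type":"array"},"force":{"type":"number"}},"required":["linear","angular","hand"]}

```bash
mkdir -p pics; cat > h.py <<'E'
from rig import manip
import numpy as np, cv2
def save(name,fn,s=1.0):
    im=manip.get_image(name); np.save('pics/'+fn+'.npy',im)
    cv2.imwrite('pics/'+fn+'.png',cv2.cvtColor(im,cv2.COLOR_RGB2BGR)); return im
def ray(p,u,v,z,V=None):
    V=np.array(p['view']) if V is None else V
    R,t=V[:3,:3],V[:3,3]; o=-R.T@t
    d=R.T@np.array([(u-p['cx'])/p['fx'],(v-p['cy'])/p['fy'],1]); return o+d*(z-o[2])/d[2]
def proj(p,X,V=None):
    V=np.array(p['view']) if V is None else V
    c=V[:3,:3]@np.array(X)+V[:3,3]; return np.array([p['fx']*c[0]/c[2]+p['cx'],p['fy']*c[1]/c[2]+p['cy']])
E
python3 - <<'E'
from h import *
for n in('scene','side'): save(n,n+'0')
a=[np.load(f'pics/{n}0.npy') for n in('scene','side')]
for n in('scene','side','wrist'):
  print(n,manip.camera_params(n))
s=manip.get_state();print(s)
E
```

```text
scene {'fx': 394.36394846449446, 'fy': 394.36394846449446, 'cx': 256.9671143314527, 'cy': 192.48915362165425, 'view': array([[ 0.81564944,  0.5783536 ,  0.01493695, -0.46655361],
       [ 0.4835239 , -0.66728029, -0.56651713, -0.11397346],
       [-0.31768009,  0.46930175, -0.82391458,  1.33744257],
       [ 0.        ,  0.        ,  0.        ,  1.        ]])}
side {'fx': 449.87289588370714, 'fy': 449.87289588370714, 'cx': 254.63342805939288, 'cy': 186.64585640238536, 'view': array([[ 0.77713934, -0.62900568,  0.02015669, -0.31121425],
       [-0.37457928, -0.4880572 , -0.78834671,  0.31735524],
       [ 0.50571218,  0.60510497, -0.61490094,  1.40563608],
       [ 0.        ,  0.        ,  0.        ,  1.        ]])}
wrist {'fx': 271.8414147207845, 'fy': 271.8414147207845, 'cx': 254.06004736419413, 'cy': 192.2648850085979, 'hand_eye': array([[ 7.11563088e-04, -9.64639282e-01, -2.63572666e-01,
         6.61156468e-02],
       [ 9.99999724e-01,  6.29502527e-04,  3.95792277e-04,
         1.85407746e-03],
       [-2.15877119e-04, -2.63572875e-01,  9.64639463e-01,
         3.11248095e-02],
       [ 0.00000000e+00,  0.00000000e+00,  0.00000000e+00,
         1.00000000e+00]])}
{'clock': 0.1, 'qpos': array([-1.21010504e-01,  2.76538156e-01,  1.50600671e+00,  2.41171680e-07,
        1.36068000e+00, -1.20991698e-01]), 'qd': array([-3.71834397e-04, -6.43274883e-04, -2.50999935e-03,  4.17490660e-04,
        2.85671879e-05,  1.32068674e-03]), 'effort': array([ 1.55745878e-03, -4.17697620e+01, -2.46405226e+01, -1.74112388e-04,
        5.80947395e-03,  2.85749664e-07]), 'position': array([5.74818465e-01, 1.06918264e-05, 4.03922246e-01]), 'ee_rot': array([-6.42583692e-04,  7.07113213e-01,  7.07099879e-01, -5.03105498e-04]), 'contact_force': array([ 0.81155794, -0.57197724, -0.52257162]), 'moment': array([-2.01830268e-02,  1.93637962e-02,  5.12805601e-05]), 'gripper_force': 0.0, 'width': 0.0854825763357889}
```

View pics/scene0.png

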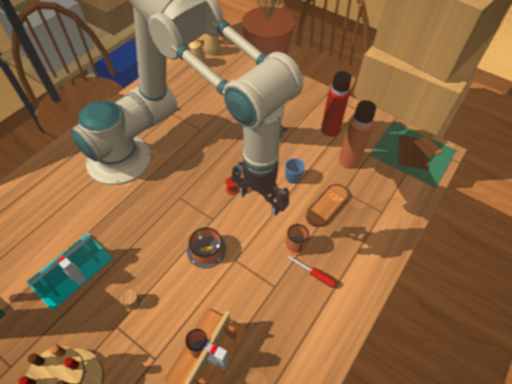

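View pics/side0.png

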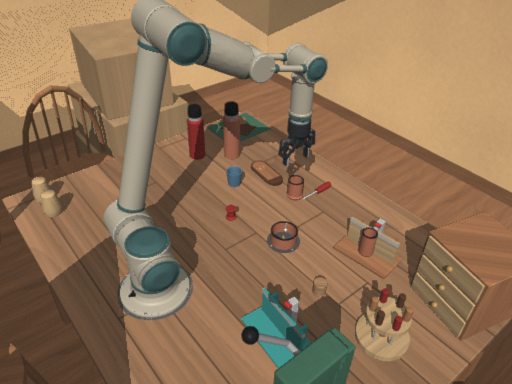

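Scene: large beaker at (207,245), middle at (297,237), small on the wooden rack at (197,342). The blue pot at (294,170) and the turquoise rack at (70,270) are look-alikes to leave alone. Next, one enlarged composite to confirm.

```bash
python3 - <<'E'
from h import *
A=cv2.imread('pics/scene0.png');B=cv2.imread('pics/side0.png')
def c(I,u,v,w,h,W=400,H=300): return cv2.resize(I[v:v+h,u:u+w],(W,H),interpolation=cv2.INTER_CUBIC)
# each crop 80x60 -> x5
o=np.vstack([np.hstack([c(A,167,215,80,60),c(A,257,207,80,60)]),np.hstack([c(A,160,310,80,60),c(B,255,160,80,60)])])
cv2.imwrite('pics/z1.png',o)
o=np.vstack([np.hstack([c(B,244,205,80,60),c(B,330,215,80,60)])]);cv2.imwrite('pics/z2.png',o)
E
```

```text
(no output)
```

View pics/z1.png

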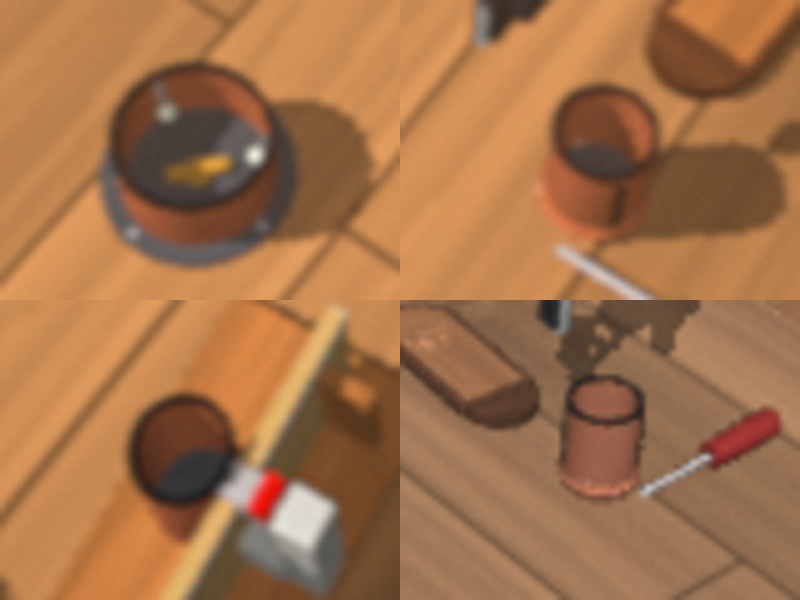

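View pics/z2.png

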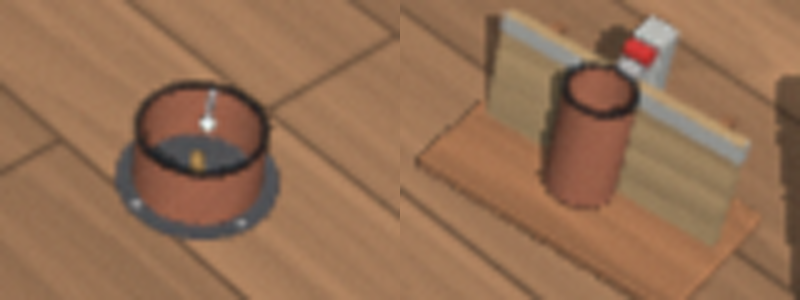

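```bash
python3 - <<'E'
from h import *
S=manip.camera_params('scene');D=manip.camera_params('side')
def P(u,v,ou,ov):return (u/5+ou-.4,v/5+ov-.4)
L=dict(large=(P(193.5,136,167,215),P(202,128,244,205),.052),mid=(P(205.5,132,257,207),P(204,101,255,160),.08),small=(P(183.5,149,160,310),P(201,90,330,215),.113))
for k,(a,b,z) in L.items(): print(k,ray(S,*a,z),ray(D,*b,z))
# bar ends at top z=.010
e=[ray(S,*P(u,v,167,215),.010) for u,v in((166,177),(231,161))];print('bar',e,np.degrees(np.arctan2(*(e[1]-e[0])[[1,0]])))
for z,uv in((.07,(222,188)),(.03,(213,222))): print('stripe',ray(S,*P(*uv,257,207),z))
for z,uv in((.105,(338,8)),(.105,(170,300))): print('board sc',ray(S,*P(*uv,160,310),z))
for uv in((107,10),(348,140)): print('board sd',ray(D,*P(*uv,330,215),.105))
E
```

```text
large [ 0.45762161 -0.09071946  0.052     ] [ 0.45572762 -0.09082305  0.052     ]
mid [0.65928574 0.07041779 0.08      ] [0.65735067 0.07049756 0.08      ]
small [ 0.62435978 -0.31558547  0.113     ] [ 0.62281374 -0.31585983  0.113     ]
bar [array([ 0.44460478, -0.10588854,  0.01      ]), array([ 0.46854857, -0.07601986,  0.01      ])] 51.283094188322785
stripe [0.6831611  0.05123832 0.07      ]
stripe [0.68304762 0.04984241 0.03      ]
board sc [ 0.64003551 -0.22179711  0.105     ]
board sc [ 0.65924505 -0.36722568  0.105     ]
board sd [ 0.64141512 -0.2206373   0.105     ]
board sd [ 0.66909243 -0.39930167  0.105     ]
```

```bash
cat >> h.py <<'E'
def wview(s=None):
    from scipy.spatial.transform import Rotation as R
    s=s or manip.get_state(); T=np.eye(4); q=s['ee_rot']; T[:3,:3]=R.from_quat([q[1],q[2],q[3],q[0]]).as_matrix(); T[:3,3]=s['position']
    return np.linalg.inv(T@np.array(manip.camera_params('wrist')['hand_eye']))
E
python3 - <<'E'
from h import *
V=wview();np.save('V0.npy',V);im=save('wrist','w0');p=manip.camera_params('wrist')
for X in((.4567,-.0908,.01),(.6583,.0705,.08),(.6583,.0705,.016)):print(proj(p,X,V))
I=cv2.imread('pics/w0.png');cv2.imwrite('pics/w0b.png',cv2.resize(I,(800,600),interpolation=cv2.INTER_CUBIC))
E
```

```text
[171.06240591 230.95059248]
[333.41233498 113.72667852]
[319.19856121 114.50430795]
```

View pics/w0b.png

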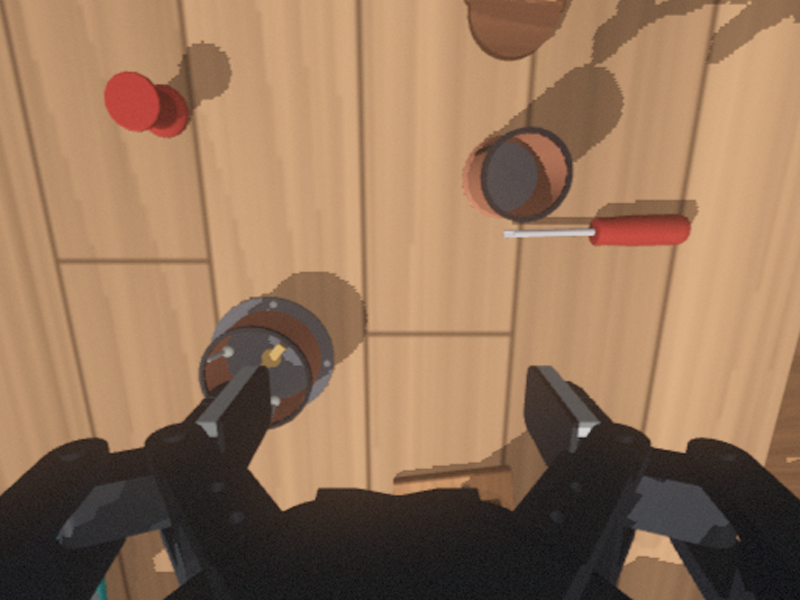

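The wrist view confirms it: middle beaker at (525,175), large one at (258,376) in the upscaled picture. The blue pot, spool, sole and awl are clear of both. I'll look straight down over each with the wrist camera so errors cancel.

>>> carry_out(
  linear=[
    [-0.0472, -0.0366, -0.03],
    [-0.0472, -0.0366, -0.03],
    [-0.0472, -0.0366, -0.03],
    [-0.0472, -0.0366, -0.03],
    [-0.0472, -0.0366, -0.03],
    [0, 0, 0],
    [0, 0, 0],
  ],
  angular=[
    [0, 0, 0],
    [0, 0, 0],
    [0, 0, 0],
    [0, 0, 0],
    [0, 0, 0],
    [0, 0, 0],
    [0, 0, 0],
  ],
  hand=[1, 1, 1, 1, 1, 1, 1],
)

```text
clock: 0.73
position: [0.4557, -0.092, 0.3289]
ee_rot: [-0.001, 0.708, 0.706, -0.0]
contact_force: [0.7, -0.1, 0.1]
width: 0.0854
gripper_force: 0.0
```

```bash
python3 - <<'E'
from h import *
s=manip.get_state();print(s['position'],s['qpos'])
np.save('V1.npy',wview(s));save('wrist','w1')
E
```

```text
[ 0.45568913 -0.09195244  0.32892451] [-3.49037942e-01  1.70818068e-01  1.84929948e+00  2.03135062e-04
  1.12383036e+00 -3.46673808e-01]
```

>>> carry_out(
  linear=[
    [0.0575, 0.0463, 0],
    [0.0575, 0.0463, 0],
    [0.0575, 0.0463, 0],
    [0.0575, 0.0463, 0],
    [0.0575, 0.0463, 0],
    [0.0575, 0.0463, 0],
    [0.0575, 0.0463, 0],
    [0, 0, 0],
  ],
  angular=[
    [0, 0, 0],
    [0, 0, 0],
    [0, 0, 0],
    [0, 0, 0],
    [0, 0, 0],
    [0, 0, 0],
    [0, 0, 0],
    [0, 0, 0],
  ],
  hand=[1, 1, 1, 1, 1, 1, 1, 1],
)

```text
clock: 1.45
position: [0.6641, 0.076, 0.3297]
ee_rot: [0.002, 0.705, 0.709, 0.004]
contact_force: [0.4, -0.0, 0.5]
width: 0.0853
gripper_force: 0.0
```

```bash
python3 - <<'E'
from h import *
s=manip.get_state();print(s['position'],s['qpos'])
V=wview(s);np.save('V2.npy',V);save('wrist','w2');p=manip.camera_params('wrist')
V1=np.load('V1.npy')
print(proj(p,(.4567,-.0908,.052),V1),proj(p,(.4567,-.0908,.01),V1),proj(p,(.6583,.0705,.08),V),proj(p,(.6583,.0705,.016),V))
A,B=[cv2.imread(f'pics/w{i}.png')[92:292,154:354] for i in(1,2)]
cv2.imwrite('pics/w12.png',cv2.resize(np.hstack([A,B]),(800,400),interpolation=cv2.INTER_CUBIC))
E
```

```text
[0.6640667  0.07598912 0.32971402] [0.00892988 0.45751361 1.41012497 0.00359957 1.26583212 0.0031969 ]
[253.68520663 190.27813419] [253.81177756 180.38063236] [242.513686   206.78528321] [244.46332212 188.18618561]
```

View pics/w12.png

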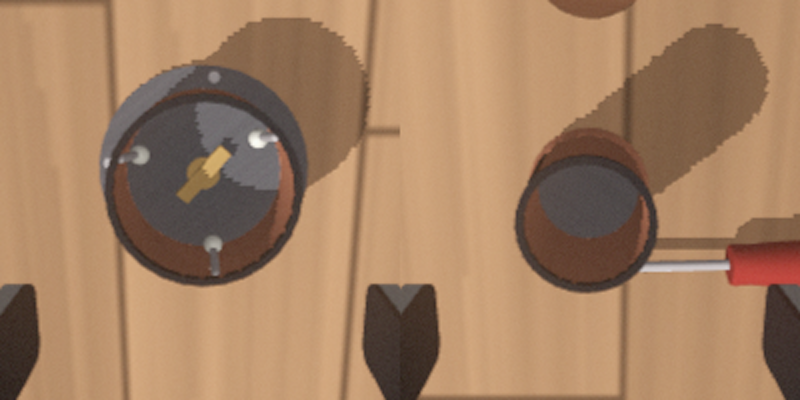

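>>> carry_out(
  linear=[
    [0.002, 0.002, -0.043],
    [0, 0, -0.043],
    [0, 0, -0.043],
    [0, 0, -0.043],
    [0, 0, -0.043],
    [0, 0, 0],
    [0, 0, 0],
    [0, 0, 0],
  ],
  angular=[
    [0, 0, 0],
    [0, 0, 0],
    [0, 0, 0],
    [0, 0, 0],
    [0, 0, 0],
    [0, 0, 0],
    [0, 0, 0],
    [0, 0, 0],
  ],
  hand=[1, 1, 1, 1, 1, 1, 0.5, 0.5],
  force=60,
)

```text
clock: 2.17
position: [0.6599, 0.0716, 0.2237]
ee_rot: [0.001, 0.707, 0.707, 0.001]
contact_force: [0.9, -0.5, 0.2]
width: 0.064
gripper_force: 0.0
```

>>> carry_out(
  linear=[
    [0, 0, 0],
    [0, 0, 0],
    [0, 0, 0],
    [0, 0, 0],
    [0, 0, 0],
    [0, 0, 0],
  ],
  angular=[
    [0, 0, 0],
    [0, 0, 0],
    [0, 0, 0],
    [0, 0, 0],
    [0, 0, 0],
    [0, 0, 0],
  ],
  hand=[0.4, 0.4, 0.4, 0.4, 0.4, 0.4],
  force=60,
)

```text
clock: 2.67
position: [0.66, 0.0715, 0.2245]
ee_rot: [0.001, 0.707, 0.707, 0.001]
contact_force: [0.1, -0.7, 5.8]
width: 0.0577
gripper_force: 65.0
```

```bash
python3 - <<'E'
from h import *
s=manip.get_state();print(s['position'],s['qpos'],s['contact_force'],s['width'],s['gripper_force'])
im=np.load('pics/w1.npy');V=np.load('V1.npy');p=manip.camera_params('wrist')
h=cv2.cvtColor(im,cv2.COLOR_RGB2HSV)
m=np.zeros(h.shape[:2],bool);m[155:200,230:280]=1
m&=(h[...,0]>14)&(h[...,0]<30)&(h[...,1]>110)&(h[...,2]>80)
v,u=np.nonzero(m);X=np.array([ray(p,a,b,.01,V)[:2] for a,b in zip(u,v)])
(c,sz,a)=cv2.minAreaRect((X*1e3).astype(np.float32));print(len(u),c,sz,a)
w,E=np.linalg.eigh(np.cov((X-X.mean(0)).T));print(X.mean(0),np.degrees(np.arctan2(E[1,1],E[0,1])),np.sqrt(w))
# stripe: dark pixels on middle wall in scene0 
S=manip.camera_params('scene');I=np.load('pics/scene0.npy').astype(int);g=I.sum(2)
for r in range(238,256): print(r,g[r,284:314:1].tolist() if r in(246,248,250) else '')
E
```

```text
[0.65999236 0.07154069 0.22445611] [3.23853241e-03 5.40009949e-01 1.54985946e+00 1.75880112e-05
 1.04756678e+00 3.24172726e-03] [ 0.05871124 -0.67675625  5.80660512] 0.05765008378942305 64.99265525490046
328 (458.1199951171875, -88.64324188232422) (35.66181182861328, 16.274927139282227) 44.95917892456055
[ 0.45829502 -0.08855623] 48.83519168176118 [0.00362924 0.00923584]
238 
239 
240 
241 
242 
243 
244 
245 
246 [425, 417, 391, 355, 332, 330, 326, 319, 307, 297, 287, 278, 266, 257, 243, 212, 170, 167, 198, 220, 217, 215, 227, 240, 248, 242, 243, 247, 242, 242]
247 
248 [419, 427, 422, 394, 354, 328, 318, 310, 304, 291, 279, 267, 259, 246, 228, 189, 160, 177, 210, 214, 219, 229, 240, 244, 248, 241, 242, 243, 248, 241]
249 
250 [417, 416, 419, 421, 409, 379, 345, 317, 294, 278, 271, 259, 245, 236, 212, 171, 160, 198, 224, 243, 240, 240, 243, 242, 246, 242, 245, 243, 248, 240]
251 
252 
253 
254 
255
```

>>> carry_out(
  linear=[
    [0, 0, 0.02],
    [0, 0, 0.04],
    [0, 0, 0.05],
    [0, 0, 0.05],
    [-0.0203, -0.0161, 0],
    [-0.0203, -0.0161, 0],
    [-0.0203, -0.0161, 0],
    [-0.0203, -0.0161, 0],
  ],
  angular=[
    [0, 0, 0],
    [0, 0, 0],
    [0, 0, 0],
    [0, 0, 0],
    [0, 0, -1],
    [0, 0, -1],
    [0, 0, -1],
    [0, 0, -1],
  ],
  hand=[0.4, 0.4, 0.4, 0.4, 0.4, 0.4, 0.4, 0.4],
)

```text
clock: 3.33
position: [0.6179, 0.0391, 0.3027]
ee_rot: [-0.0, 0.812, 0.584, -0.0]
contact_force: [-0.5, 0.3, -2.9]
width: 0.0574
gripper_force: 64.6
```

>>> carry_out(
  linear=[
    [-0.0203, -0.0161, 0],
    [-0.0203, -0.0161, 0],
    [-0.0203, -0.0161, 0],
    [-0.0203, -0.0161, 0],
    [-0.0203, -0.0161, 0],
    [-0.0203, -0.0161, 0],
    [-0.0203, -0.0161, 0],
    [-0.0203, -0.0161, 0],
  ],
  angular=[
    [0, 0, -1],
    [0, 0, -1],
    [0, 0, -1],
    [0, 0, -1],
    [0, 0, -1],
    [0, 0, -1],
    [0, 0, -1],
    [0, 0, -1],
  ],
  hand=[0.4, 0.4, 0.4, 0.4, 0.4, 0.4, 0.4, 0.4],
)

```text
clock: 4.0
position: [0.5367, -0.0254, 0.3026]
ee_rot: [-0.0, 0.954, 0.299, -0.0]
contact_force: [0.4, -0.3, -2.0]
width: 0.0574
gripper_force: 64.6
```

>>> carry_out(
  linear=[
    [-0.0203, -0.0161, 0],
    [-0.0203, -0.0161, 0],
    [-0.0203, -0.0161, 0],
    [-0.0203, -0.0161, 0],
    [-0.0203, -0.0161, 0],
    [-0.0203, -0.0161, 0],
    [-0.0203, -0.0161, 0],
    [-0.0203, -0.0161, 0],
  ],
  angular=[
    [0, 0, -1],
    [0, 0, -1],
    [0, 0, -1],
    [0, 0, -1],
    [0, 0, -1],
    [0, 0, -1],
    [0, 0, -1],
    [0, 0, -1],
  ],
  hand=[0.4, 0.4, 0.4, 0.4, 0.4, 0.4, 0.4, 0.4],
)

```text
clock: 4.67
position: [0.4555, -0.0897, 0.3026]
ee_rot: [0.0, 1.0, -0.017, -0.0]
contact_force: [-0.0, -0.3, -2.3]
width: 0.0573
gripper_force: 64.6
```

>>> carry_out(
  linear=[
    [0, 0, 0],
    [0, 0, 0],
    [0, 0, 0],
    [0, 0, 0],
  ],
  angular=[
    [0, 0, 0],
    [0, 0, 0],
    [0, 0, 0],
    [0, 0, 0],
  ],
  hand=[0.4, 0.4, 0.4, 0.4],
)

```text
clock: 5.0
position: [0.4568, -0.0892, 0.3025]
ee_rot: [0.0, 1.0, -0.014, 0.0]
contact_force: [-0.3, 0.2, -1.9]
width: 0.0572
gripper_force: 64.7
```

```bash
python3 - <<'E'
from h import *
s=manip.get_state();print(s['position'],s['ee_rot'],s['qpos'],s['contact_force'],s['moment'],s['width'])
save('scene','s1');save('side','d1');save('wrist','w3')
A=cv2.imread('pics/scene1.png') if 0 else cv2.imread('pics/s1.png');B=cv2.imread('pics/d1.png');C=cv2.imread('pics/w3.png')
r=lambda I,u,v,w,h:cv2.resize(I[v:v+h,u:u+w],(400,300),interpolation=cv2.INTER_CUBIC)
o=np.vstack([np.hstack([r(A,155,175,100,75),r(B,240,165,100,75)]),np.hstack([r(C,154,110,200,150),r(A,155,190,100,75)])]);cv2.imwrite('pics/z3.png',o)
E
```

```text
[ 0.45682779 -0.08919704  0.30245373] [ 9.90630686e-06  9.99902649e-01 -1.39469208e-02  4.18206921e-04] [-3.42591073e-01  1.98017099e-01  1.88976753e+00  2.89105095e-04
  1.05301000e+00  1.25595701e+00] [-0.33652901  0.22760191 -1.89394932] [-0.02471834 -0.06639406 -0.03818362] 0.057176867298582144
```

View pics/z3.png

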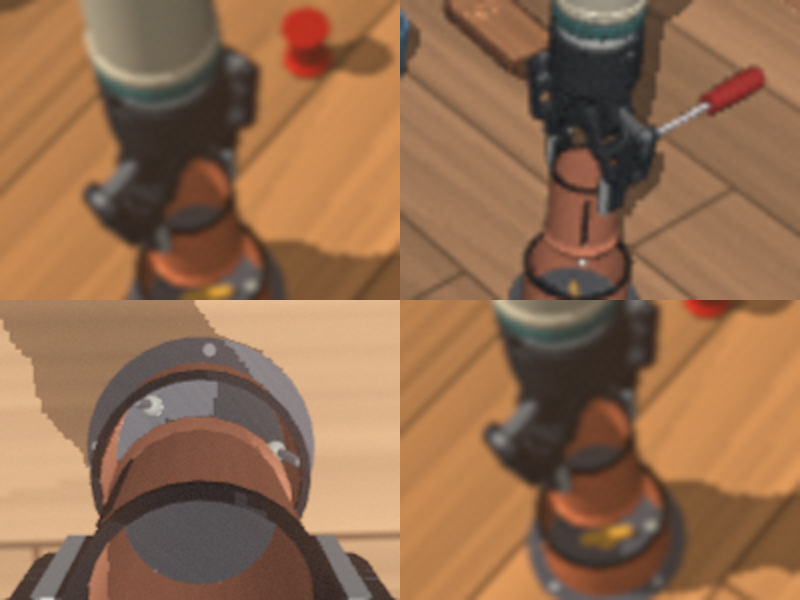

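```bash
python3 - <<'E'
from h import *
D=manip.camera_params('side')
I=np.load('pics/d1.npy').astype(int).sum(2)
for v in(217,220,223): print(v,280+np.argmin(I[v,280:292]),I[v,278:294].tolist())
c=np.array([.457,-.0895])
for a in(-120,-126,-131,-136): print(a,[proj(D,(*(c+.030*np.array([np.cos(np.radians(a)),np.sin(np.radians(a))])),.078+h)).round(1).tolist() for h in(.02,.05)], [proj(D,(*c,.078+h)).round(1).tolist() for h in (.0,.08)])
E
```

```text
217 286 [256, 278, 279, 301, 313, 325, 319, 269, 156, 248, 300, 272, 359, 288, 160, 147]
220 286 [262, 283, 297, 305, 310, 321, 325, 229, 142, 290, 313, 317, 299, 290, 267, 236]
223 286 [267, 284, 299, 314, 311, 326, 315, 201, 162, 303, 316, 309, 299, 285, 271, 271]
-120 [[286.7, 225.9], [287.3, 219.2]] [[284.5, 224.3], [286.0, 206.4]]
-126 [[285.8, 226.0], [286.4, 219.3]] [[284.5, 224.3], [286.0, 206.4]]
-131 [[285.0, 226.0], [285.6, 219.3]] [[284.5, 224.3], [286.0, 206.4]]
-136 [[284.2, 225.9], [284.8, 219.2]] [[284.5, 224.3], [286.0, 206.4]]
```

>>> carry_out(
  linear=[
    [0, 0, -0.03],
    [0, 0, -0.03],
    [0, 0, -0.03],
    [0, 0, -0.02],
    [0, 0, 0],
    [0, 0, 0],
  ],
  angular=[
    [0, 0, 0],
    [0, 0, 0],
    [0, 0, 0],
    [0, 0, 0],
    [0, 0, 0],
    [0, 0, 0],
  ],
  hand=[0.4, 0.4, 0.4, 0.4, 0.4, 0.4],
)

```text
clock: 5.65
position: [0.4564, -0.0892, 0.2469]
ee_rot: [-0.0, 1.0, -0.014, -0.001]
contact_force: [-0.0, -0.1, -1.5]
width: 0.0576
gripper_force: 64.6
```

>>> carry_out(
  linear=[
    [0, 0, -0.006],
    [0, 0, -0.006],
    [0, 0, 0],
  ],
  angular=[
    [0, 0, 0],
    [0, 0, 0],
    [0, 0, 0],
  ],
  hand=[0.4, 0.4, 0.4],
)

```text
clock: 5.9
position: [0.4561, -0.0894, 0.2416]
ee_rot: [0.0, 1.0, -0.015, -0.0]
contact_force: [-1.4, 0.1, 0.3]
width: 0.0572
gripper_force: 65.0
```

>>> carry_out(
  linear=[
    [0, 0, -0.006],
    [0, 0, -0.006],
    [0, 0, 0],
  ],
  angular=[
    [0, 0, 0],
    [0, 0, 0],
    [0, 0, 0],
  ],
  hand=[0.4, 0.4, 0.4],
)

```text
clock: 6.15
position: [0.4565, -0.0895, 0.2348]
ee_rot: [0.0, 1.0, -0.015, 0.001]
contact_force: [0.4, -0.8, -3.3]
width: 0.0573
gripper_force: 65.7
```

>>> carry_out(
  linear=[
    [0, 0, -0.004],
    [0, 0, -0.004],
    [0, 0, 0],
  ],
  angular=[
    [0, 0, 0],
    [0, 0, 0],
    [0, 0, 0],
  ],
  hand=[0.4, 0.4, 0.4],
)

```text
clock: 6.4
position: [0.4561, -0.0894, 0.2307]
ee_rot: [-0.0, 1.0, -0.015, -0.001]
contact_force: [-1.0, -1.1, -2.8]
width: 0.0575
gripper_force: 65.9
```

>>> carry_out(
  linear=[
    [0, 0, -0.003],
    [0, 0, -0.002],
    [0, 0, 0],
    [0, 0, 0],
  ],
  angular=[
    [0, 0, 0],
    [0, 0, 0],
    [0, 0, 0],
    [0, 0, 0],
  ],
  hand=[0.4, 0.4, 0.4, 0.4],
)

```text
clock: 6.73
position: [0.4563, -0.0895, 0.2287]
ee_rot: [0.0, 1.0, -0.015, 0.0]
contact_force: [0.3, 0.4, -2.0]
width: 0.0575
gripper_force: 65.9
```

>>> carry_out(
  linear=[
    [0, 0, -0.003],
    [0, 0, -0.002],
    [0, 0, 0],
    [0, 0, 0],
  ],
  angular=[
    [0, 0, 0],
    [0, 0, 0],
    [0, 0, 0],
    [0, 0, 0],
  ],
  hand=[0.4, 0.4, 0.4, 0.4],
)

```text
clock: 7.07
position: [0.4565, -0.0893, 0.2284]
ee_rot: [0.0, 1.0, -0.015, 0.001]
contact_force: [-3.5, 2.5, 17.3]
width: 0.0571
gripper_force: 68.0
```

Home: the TCP stopped at z 0.2284 under 17 N, against 0.2285 expected for home and 0.2345 on the bar. I'll ease off, let go, lift and go above the small beaker.

>>> carry_out(
  linear=[
    [0, 0, 0.004],
    [0, 0, 0],
    [0, 0, 0],
    [0, 0, 0],
    [0, 0, 0],
    [0, 0, 0],
    [0, 0, 0],
  ],
  angular=[
    [0, 0, 0],
    [0, 0, 0],
    [0, 0, 0],
    [0, 0, 0],
    [0, 0, 0],
    [0, 0, 0],
    [0, 0, 0],
  ],
  hand=[0.4, 0.4, 0.75, 1, 1, 1, 1],
)

```text
clock: 7.65
position: [0.4563, -0.0895, 0.2281]
ee_rot: [-0.0, 1.0, -0.015, -0.0]
contact_force: [-0.1, -0.0, -0.6]
width: 0.0849
gripper_force: 0.0
```

>>> carry_out(
  linear=[
    [0, 0, 0.02],
    [0, 0, 0.04],
    [0, 0, 0.06],
    [0, 0, 0.06],
    [0, 0, 0.06],
    [0, 0, 0.019],
    [0, 0, 0],
    [0, 0, 0],
  ],
  angular=[
    [0, 0, 0],
    [0, 0, 0],
    [0, 0, 0],
    [0, 0, 0],
    [0, 0, 0.7],
    [0, 0, 0.7],
    [0, 0, 0.8],
    [0, 0, 0],
  ],
  hand=[1, 1, 1, 1, 1, 1, 1, 1],
)

```text
clock: 8.32
position: [0.4564, -0.0895, 0.3588]
ee_rot: [0.001, 0.997, 0.074, 0.001]
contact_force: [-1.2, -0.1, -0.8]
width: 0.0856
gripper_force: 0.0
```

```bash
python3 - <<'E'
from h import *
s=manip.get_state();print(s['position'],s['ee_rot'],s['width']);np.save('V4.npy',wview(s));save('wrist','w4')
E
```

```text
[ 0.4564171  -0.08949563  0.35875786] [5.17482418e-04 9.97270757e-01 7.38210528e-02 1.10521212e-03] 0.08556029968776001
```

>>> carry_out(
  linear=[
    [0.0421, -0.0563, 0],
    [0.0421, -0.0563, 0],
    [0.0421, -0.0563, 0],
    [0.0421, -0.0563, 0],
    [0.0421, -0.0563, 0],
    [0.0421, -0.0563, 0],
    [0.0421, -0.0563, 0],
    [0.0421, -0.0563, 0],
  ],
  angular=[
    [0, 0, 0],
    [0, 0, 0],
    [0, 0, 0],
    [0, 0, 0],
    [0, 0, 0],
    [0, 0, 0],
    [0, 0, 0],
    [0, 0, 0],
  ],
  hand=[1, 1, 1, 1, 1, 1, 1, 1],
)

```text
clock: 9.03
position: [0.6254, -0.3161, 0.3561]
ee_rot: [-0.001, 0.997, 0.072, -0.001]
contact_force: [0.9, -0.0, 0.2]
width: 0.0855
gripper_force: 0.0
```

>>> carry_out(
  linear=[
    [0, 0, 0],
    [0, 0, 0],
    [0, 0, 0],
    [0, 0, 0],
  ],
  angular=[
    [0, 0, 0],
    [0, 0, 0],
    [0, 0, 0],
    [0, 0, 0],
  ],
  hand=[1, 1, 1, 1],
)

```text
clock: 9.37
position: [0.624, -0.3136, 0.3571]
ee_rot: [-0.001, 0.997, 0.073, -0.001]
contact_force: [-0.8, -0.4, -0.0]
width: 0.0854
gripper_force: 0.0
```

```bash
python3 - <<'E'
from h import *
s=manip.get_state();print(s['position'],s['ee_rot'],s['width'],s['qpos']);V=wview(s);np.save('V5.npy',V);save('wrist','w5')
p=manip.camera_params('wrist')
print(proj(p,(.457,-.0893,.084),np.load('V4.npy')),proj(p,(.6245,-.3145,.113),V))
o=np.hstack([cv2.imread(f'pics/w{i}.png')[80:330,130:380] for i in(4,5)])
cv2.imwrite('pics/z4.png',cv2.resize(o,(800,400),interpolation=cv2.INTER_CUBIC))
E
```

```text
[ 0.6240388  -0.31360933  0.35711762] [-7.72900866e-04  9.97309569e-01  7.32962529e-02 -8.27472682e-04] 0.08535958455097821 [-5.65286748e-01  4.88182375e-01  1.28728445e+00  2.59902139e-04
  1.36837606e+00  8.58732866e-01]
[252.67221325 194.19710957] [254.65486507 203.49129944]
```

View pics/z4.png

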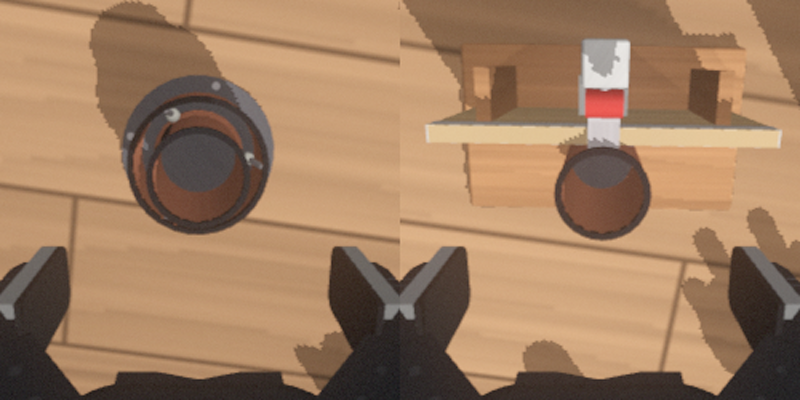

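>>> carry_out(
  linear=[
    [0.001, -0.002, -0.05],
    [0, 0, -0.05],
    [0, 0, -0.05],
    [0, 0, -0.02],
    [0, 0, -0.02],
    [0, 0, 0],
    [0, 0, 0],
    [0, 0, 0],
  ],
  angular=[
    [0, 0, 0],
    [0, 0, 0],
    [0, 0, 0],
    [0, 0, 0],
    [0, 0, 0],
    [0, 0, 0],
    [0, 0, 0],
    [0, 0, 0],
  ],
  hand=[1, 1, 1, 1, 1, 1, 0.65, 0.62],
  force=70,
)

```text
clock: 10.08
position: [0.6257, -0.3158, 0.2645]
ee_rot: [0.001, 0.997, 0.073, 0.001]
contact_force: [-0.3, 0.1, 0.8]
width: 0.0638
gripper_force: 0.0
```

>>> carry_out(
  linear=[
    [0, 0, 0],
    [0, 0, 0],
    [0, 0, 0],
    [0, 0, 0],
    [0, 0, 0],
    [0, 0, 0],
  ],
  angular=[
    [0, 0, 0],
    [0, 0, 0],
    [0, 0, 0],
    [0, 0, 0],
    [0, 0, 0],
    [0, 0, 0],
  ],
  hand=[0.5, 0.4, 0.3, 0.3, 0.3, 0.3],
  force=70,
)

```text
clock: 10.58
position: [0.6255, -0.3158, 0.265]
ee_rot: [0.001, 0.997, 0.073, 0.001]
contact_force: [-0.8, 1.4, 6.0]
width: 0.0473
gripper_force: 71.2
```

>>> carry_out(
  linear=[
    [0, 0, 0.006],
    [0, 0, 0.006],
    [0, 0, 0.006],
    [0, 0, 0.006],
    [0, 0, 0],
  ],
  angular=[
    [0, 0, 0],
    [0, 0, 0],
    [0, 0, 0],
    [0, 0, 0],
    [0, 0, 0],
  ],
  hand=[0.3, 0.3, 0.3, 0.3, 0.3],
  force=70,
)

```text
clock: 11.0
position: [0.6248, -0.3156, 0.2743]
ee_rot: [-0.0, 0.997, 0.073, -0.001]
contact_force: [-1.5, 0.1, -4.1]
width: 0.0474
gripper_force: 73.6
```

>>> carry_out(
  linear=[
    [0, 0, 0.015],
    [0, 0, 0.03],
    [0, 0, 0.04],
    [0, 0, 0.05],
    [0, 0, 0.05],
    [0, 0, 0],
  ],
  angular=[
    [0, 0, 0],
    [0, 0, 0],
    [0, 0, 0],
    [0, 0, 0],
    [0, 0, 0],
    [0, 0, 0],
  ],
  hand=[0.3, 0.3, 0.3, 0.3, 0.3, 0.3],
)

```text
clock: 11.5
position: [0.6263, -0.3163, 0.3749]
ee_rot: [0.004, 0.997, 0.073, 0.005]
contact_force: [-0.2, 0.1, 0.1]
width: 0.0472
gripper_force: 74.0
```

```bash
python3 - <<'E'
from h import *
s=manip.get_state();print(s['position'],s['ee_rot'],s['width'],s['contact_force'],s['gripper_force'])
save('scene','s2');save('side','d2')
A=cv2.imread('pics/s2.png');B=cv2.imread('pics/d2.png')
r=lambda I,u,v,w,h:cv2.resize(I[v:v+h,u:u+w],(400,300),interpolation=cv2.INTER_CUBIC)
cv2.imwrite('pics/z5.png',np.hstack([r(A,140,260,120,90),r(B,310,160,120,90)]))
E
```

```text
[ 0.6263314  -0.31631373  0.37490029] [0.00390447 0.9972789  0.07343324 0.0052076 ] 0.04715020594853933 [-0.15310581  0.05607047  0.10388317] 73.96878870204091
```

View pics/z5.png

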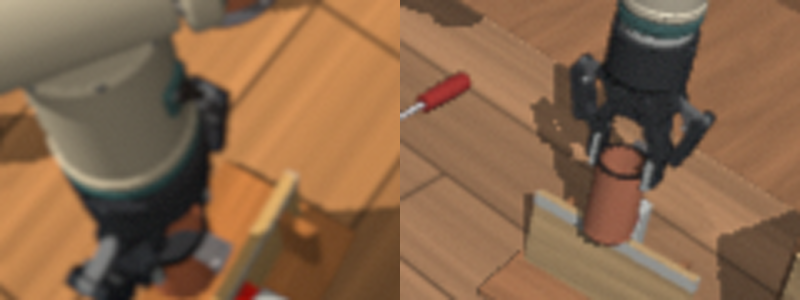

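>>> carry_out(
  linear=[
    [-0.02, 0.027, 0],
    [-0.033, 0.045, 0],
    [-0.04, 0.054, 0],
    [-0.04, 0.054, 0],
    [-0.04, 0.054, 0],
    [-0.04, 0.054, 0],
    [-0.04, 0.054, 0],
    [-0.04, 0.054, 0],
  ],
  angular=[
    [0, 0, 0],
    [0, 0, 0],
    [0, 0, 0],
    [0, 0, 0],
    [0, 0, 0],
    [0, 0, 0],
    [0, 0, 0],
    [0, 0, 0],
  ],
  hand=[0.3, 0.3, 0.3, 0.3, 0.3, 0.3, 0.3, 0.3],
)

```text
clock: 12.27
position: [0.4769, -0.1162, 0.3657]
ee_rot: [-0.001, 0.997, 0.073, -0.001]
contact_force: [0.0, 0.9, -1.3]
width: 0.0472
gripper_force: 73.9
```

>>> carry_out(
  linear=[
    [-0.028, 0.038, 0],
    [-0.0134, 0.019, 0],
    [0, 0, 0],
    [0, 0, 0],
    [0, 0, 0],
    [0, 0, 0],
  ],
  angular=[
    [0, 0, 0],
    [0, 0, 0],
    [0, 0, 0],
    [0, 0, 0],
    [0, 0, 0],
    [0, 0, 0],
  ],
  hand=[0.3, 0.3, 0.3, 0.3, 0.3, 0.3],
)

```text
clock: 12.77
position: [0.4591, -0.0903, 0.3671]
ee_rot: [0.0, 0.997, 0.073, 0.0]
contact_force: [-0.0, -0.2, -1.2]
width: 0.047
gripper_force: 73.9
```

>>> carry_out(
  linear=[
    [-0.0014, 0.0016, -0.03],
    [0, 0, -0.03],
    [0, 0, -0.02],
    [0, 0, -0.02],
    [0, 0, -0.02],
    [0, 0, 0],
  ],
  angular=[
    [0, 0, 0],
    [0, 0, 0],
    [0, 0, 0],
    [0, 0, 0],
    [0, 0, 0],
    [0, 0, 0],
  ],
  hand=[0.3, 0.3, 0.3, 0.3, 0.3, 0.3],
)

```text
clock: 13.27
position: [0.4574, -0.0892, 0.3052]
ee_rot: [-0.001, 0.997, 0.073, -0.002]
contact_force: [0.3, 0.4, -2.1]
width: 0.0472
gripper_force: 73.9
```

>>> carry_out(
  linear=[
    [0, 0, -0.02],
    [0, 0, -0.02],
    [0, 0, -0.02],
    [0, 0, 0],
  ],
  angular=[
    [0, 0, 0],
    [0, 0, 0],
    [0, 0, 0],
    [0, 0, 0],
  ],
  hand=[0.3, 0.3, 0.3, 0.3],
)

```text
clock: 13.6
position: [0.4573, -0.0889, 0.276]
ee_rot: [-0.0, 0.997, 0.073, -0.001]
contact_force: [-0.1, 0.1, -0.6]
width: 0.0472
gripper_force: 73.9
```

>>> carry_out(
  linear=[
    [0, 0, -0.008],
    [0, 0, -0.008],
    [0, 0, -0.004],
    [0, 0, 0],
    [0, 0, 0],
  ],
  angular=[
    [0, 0, 0],
    [0, 0, 0],
    [0, 0, 0],
    [0, 0, 0],
    [0, 0, 0],
  ],
  hand=[0.3, 0.3, 0.3, 0.3, 0.3],
)

```text
clock: 14.02
position: [0.4574, -0.0884, 0.2674]
ee_rot: [0.0, 0.997, 0.073, 0.0]
contact_force: [0.6, 0.5, -1.9]
width: 0.0473
gripper_force: 73.9
```

>>> carry_out(
  linear=[
    [0, 0, -0.003],
    [0, 0, -0.003],
    [0, 0, 0],
    [0, 0, 0],
  ],
  angular=[
    [0, 0, 0],
    [0, 0, 0],
    [0, 0, 0],
    [0, 0, 0],
  ],
  hand=[0.3, 0.3, 0.3, 0.3],
)

```text
clock: 14.35
position: [0.4574, -0.0884, 0.2645]
ee_rot: [0.0, 0.997, 0.073, 0.0]
contact_force: [0.4, -0.1, 0.5]
width: 0.0472
gripper_force: 74.0
```

>>> carry_out(
  linear=[
    [0, 0, -0.003],
    [0, 0, 0],
    [0, 0, 0],
  ],
  angular=[
    [0, 0, 0],
    [0, 0, 0],
    [0, 0, 0],
  ],
  hand=[0.3, 0.3, 0.3],
)

```text
clock: 14.6
position: [0.4577, -0.0883, 0.2643]
ee_rot: [0.0, 0.997, 0.073, 0.001]
contact_force: [-1.4, 1.6, 10.4]
width: 0.0472
gripper_force: 75.1
```

>>> carry_out(
  linear=[
    [0, 0, -0.002],
    [0, 0, 0],
    [0, 0, 0],
  ],
  angular=[
    [0, 0, 0],
    [0, 0, 0],
    [0, 0, 0],
  ],
  hand=[0.3, 0.3, 0.3],
)

```text
clock: 14.85
position: [0.4577, -0.0882, 0.2643]
ee_rot: [0.0, 0.997, 0.073, 0.001]
contact_force: [-4.2, 2.5, 17.6]
width: 0.0471
gripper_force: 75.8
```

Seated: the TCP stopped at z 0.2643, against about 0.264 expected. Easing off, releasing and retreating.

>>> carry_out(
  linear=[
    [0, 0, 0.004],
    [0, 0, 0],
    [0, 0, 0],
    [0, 0, 0],
    [0, 0, 0],
    [0, 0, 0],
    [0, 0, 0],
  ],
  angular=[
    [0, 0, 0],
    [0, 0, 0],
    [0, 0, 0],
    [0, 0, 0],
    [0, 0, 0],
    [0, 0, 0],
    [0, 0, 0],
  ],
  hand=[0.3, 0.3, 0.7, 1, 1, 1, 1],
)

```text
clock: 15.43
position: [0.4572, -0.0884, 0.2635]
ee_rot: [-0.0, 0.997, 0.073, -0.0]
contact_force: [0.6, 0.2, -0.3]
width: 0.0854
gripper_force: 0.0
```

>>> carry_out(
  linear=[
    [0, 0, 0.02],
    [0, 0, 0.04],
    [0, 0, 0.06],
    [0, 0, 0.06],
    [0, 0, 0.04],
    [0, 0, 0],
    [0, 0, 0],
    [0, 0, 0],
  ],
  angular=[
    [0, 0, 0],
    [0, 0, 0],
    [0, 0, 0],
    [0, 0, 0],
    [0, 0, 0],
    [0, 0, 0],
    [0, 0, 0],
    [0, 0, 0],
  ],
  hand=[1, 1, 1, 1, 1, 1, 1, 1],
)

```text
clock: 16.1
position: [0.4568, -0.0882, 0.3728]
ee_rot: [-0.0, 0.997, 0.073, -0.001]
contact_force: [-0.1, -0.5, -0.6]
width: 0.0855
gripper_force: 0.0
```

```bash
python3 - <<'E'
from h import *
s=manip.get_state();print(s['position'],s['width'],s['contact_force'])
save('scene','s3');save('side','d3');save('wrist','w6')
A=cv2.imread('pics/s3.png');B=cv2.imread('pics/d3.png');C=cv2.imread('pics/w6.png')
S,D=manip.camera_params('scene'),manip.camera_params('side')
for n,z in(('small rim',.112),('mid rim',.084),('small hook lip',.088)): print(n,(proj(S,(.457,-.0893,z))-(157,195))*4,(proj(D,(.457,-.0893,z))-(240,180))*4+(400,0))
r=lambda I,u,v,w,h:cv2.resize(I[v:v+h,u:u+w],(400,300),interpolation=cv2.INTER_CUBIC)
cv2.imwrite('pics/z6.png',np.vstack([np.hstack([r(A,157,195,100,75),r(B,240,180,100,75)]),np.hstack([r(C,154,110,200,150),r(A,0,0,512,384)])]))
E
```

```text
[ 0.45679533 -0.08820019  0.37281197] 0.08550151585229002 [-0.13995317 -0.53349308 -0.59005372]
small rim [185.51701327 143.71799929] [580.21557523 147.18952798]
mid rim [189.48064076 163.5813289 ] [578.18388721 171.77705161]
small hook lip [188.92479621 160.7957686 ] [578.47132627 168.29845914]
```

View pics/z6.png

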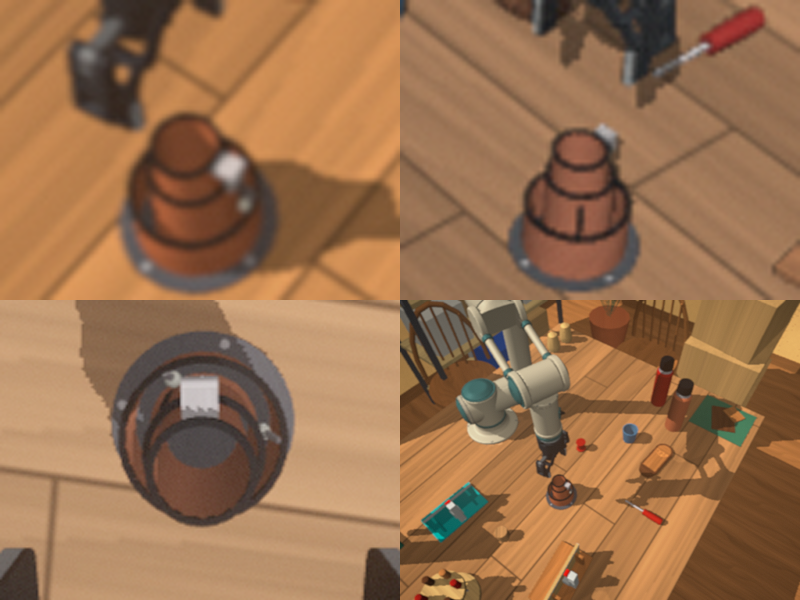

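The picture shows all three nested and upright. The small rim is at (186,145), against (185.5,143.7) predicted for fully home. The gripper is clear and the bystanders are in place, so I'm handing in.

```bash
python3 -c "
from rig import manip
print(manip.sign_off())"
```

```text
the job is handed in; nothing more can be done
None
```

The three beakers are nested, fully home by the measured heights and the last picture, and let go; the job was handed in at about 16 s, with no verdict returned.

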